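# Clear a jammed tea tin from the feed chute, inspect and pack

## Robot

A 7-joint arm with a two-finger parallel gripper is mounted at the origin on the work surface; the furniture and walls round the work are solid. World frame = base frame: x ahead of the robot, y to its left, z up, the work surface at z = 0. Lengths are in m, angles in rad, forces in N, time in s.
With the tool pointing down it reaches from about 0.4 to 0.9 m from the base axis. Payload 5.5 kg.
Tool frame: the origin (TCP) lies midway between the tips of the shut fingers; the grasp point (between the pads) lies 19 mm behind it (manip.grip_depth is the distance from the TCP to the grasp point, in m); z points along the fingers, x is the direction in which the jaws open and shut, and the axes are right-handed (so a half turn about z gives the same grasp; the last joint's range is limited). The gripper opens to 92 mm and grips with 3 to 60 N. Pads are 19 mm wide; open, the fingers measure 130 mm over their backs; the gripper's body (75 mm by 190 mm) begins 47 mm behind the grasp point.
Start: joints at [-0.845, 0.501, -0.427, 1.55, 0.221, 1.138, -0.21], TCP at [0.29, 0.582, 0.227] pointing down, gripper open.
Joint ranges: [-2.88, 2.88], [-0.31, 2.03], [-1.54, 1.56], [0.2, 2.42], [-1.41, 4.55], [0.19, 2.02], [-2.57, 2.57]. Speed limits (rad/s): [2.57, 2.57, 3.14, 3.14, 3.14, 3.14, 3.14].

## Interface

Orientations are given as a unit quaternion [x, y, z, w].
In Python, from bench import manip, effector, viewer gives the robot as it stands. Calls block until the motion is done:
- manip.move_pose(position, orientation): joint-space move of the TCP to a pose.
- manip.servo_line(position, ori=None, vel=0.15): straight line of the TCP; ori=None keeps the orientation; vel is the mean speed in m/s.
- manip.movej(angles): joint-space move.
- effector.open_jaws() and effector.close(f_grip=None): open the fingers fully, or close them until they stop; f_grip is the grip in N (None keeps the last).
- manip.sleep(seconds).
- manip.solve_ik(position, orientation): joint angles nearest the present ones, or None.
- viewer.get_image(name): name is "scene" or "side" or "wrist"; returns the picture (480x640x3 uint8, red, green, blue); there is no depth.
- viewer.get_calibration(name): a dict with "vfov" (degrees; the focal length in pixels is half the picture's height over the tangent of half this angle, whatever the lens; pixels are square), "cx", "cy" (the principal point, pixels), "eye" and "attitude" of the camera in the world. Camera axes: x right, y down, z forward; pixel columns grow to the right and rows downward; lengths in m; the calibration is good to about 2 mm. A picture is of the moment at which its call begins: read the wrist's pose just before it. get_calibration takes no time and is no camera call; for the wrist camera it gives the pose at the moment of the call.
A pose or a line that the arm cannot do raises manip.PlanningError and nothing moves.
- manip.hand_in(): hands the job in, once; it reports no verdict.
Readings, each from a call of its own:
- manip.current_clock(): time.
- manip.current_q(): joint angles.
- manip.current_joint_velocities(): joint speeds.
- manip.current_tau(): joint torques, N m.
- manip.current_tool_pos(): TCP position.
- manip.current_tcp_rot(): TCP orientation.
- manip.current_force(): force on the tool from outside, world axes, zero at the start.
- manip.current_wrist_torque(): the same for the moment, N m.
- manip.current_finger_gap(): finger opening in m.
Only numpy, scipy, OpenCV 4.12 (cv2) and the standard library are available. Lean on these libraries where they do the work, as an engineer would, in place of code of your own. Each camera call takes 0.05 s, during which the arm holds its last target.

## Task

A tea tin has jammed crosswise in the throat of the sloping feed chute: switch the feeder off with its lever before touching any tin, work the jammed tin back up the chute until it is clear of the top guides, lift it out, and hold it upright at the inspection camera's focus point (above the cross on its base, level with the lens) to show all four sides one after another, the side with the red disc first and then a quarter turn clockwise, as seen from above, each time, keeping still for about a second at each. Stand that tin, and every tin queued behind it (before or after, as you like), upright on the floor of the empty corner of the carton. Once all are packed switch the feeder fully on again; leave the camera and the other things on the bench alone.

Things in the scene. Friction and masses are not known exactly. Their poses are not given: they have to be found in the camera images.
- tin_chute: steel feed chute on legs, fixed; place varies. Origin: middle of the track floor at its lower end, 40 mm above the table. x runs uphill along the track (12 degrees above level), y across, z square to the floor. x 0 to 60 mm: lane 51 mm wide; 60 to 120: throat, widening to 72 mm; 120 to 335: open hopper, walls 31 mm high. The lower end is shut by a stop. Stopped: tins stay where they are pushed.
- feeder_lever (a joint): the feeder's switch: a red-knobbed lever on the control box at the chute's lower end; it swings across the chute and stays where it is left. 0: leaning to chute +y (roughly toward the robot), feeder on; 1.0: leaning to chute -y (away from the robot), off. Stops at 0 and 1.0 rad; off is above 0.8, on below 0.2. About 1.5 N at the knob moves it.
- feeder_lever_tip (a point): centre of the lever's red ball knob, 26 mm diameter, on a 10 mm rod; 98 mm above the table at either end of its swing, 105 mm in the middle. The knob's pivot is 55 mm below along the rod; it travels 53 mm across the chute (chute -y to switch off, +y to switch on), 56 mm beyond the chute's lower end.
- guides_end (a point): top face, middle of the slot, uphill end of the two aluminium top guides that cover lane and throat (chute x -3 to 131 mm). Axes as the chute. Undersides 53 mm, tops 56 mm above the track floor; the caps stick up through the 36 mm wide slot between them. A tin under them cannot be lifted; it is clear, whatever its yaw, once its centre is 34 mm or more uphill of this point.
- hopper (a point): middle of the open hopper on the track floor (chute x 228 mm); axes as the chute. 72 mm wide inside, 3 mm walls, 17 mm sill at the top end (chute x 335 mm).
- tin_jam_center (a point): the jammed tin: dark green, square body 46 x 46 x 50 mm, fixed round brass cap 32 mm diameter x 30 mm on top, 80 mm high in all, 120 g, bottom-heavy. Point at its centre, 40 mm above its underside (cap from 10 to 40 mm above the point). At first on the track floor in the throat, 25 to 65 degrees askew, cap 24 mm above the guides' tops. z points up out of the cap; -x out of the side with the red disc.
- side_disc (a point): the jammed tin's first side (-x): pale paper label with a red disc. Point on the face, 40 mm above the underside.
- side_one (a point): the jammed tin's second side (-y), one gold bar; comes to face the camera after a quarter turn clockwise seen from above.
- side_two (a point): its third side (+x), two gold bars.
- side_three (a point): its fourth side (+y), three gold bars.
- tin_b_center (a point): the same kind of tin, queued in the open hopper behind the jammed one, standing on the track floor; absent in some runs. Point at its centre, 40 mm above its underside; axes as for tin_jam_center.
- tin_c_center (a point): the same kind of tin, queued in the open hopper behind the jammed one, standing on the track floor; absent in some runs. Point at its centre, 40 mm above its underside; axes as for tin_jam_center.
- tin_d_center (a point): the same kind of tin, queued in the open hopper behind the jammed one, standing on the track floor; absent in some runs. Point at its centre, 40 mm above its underside; axes as for tin_jam_center.
- inspection_camera: small dark camera head (46 x 40 x 40 mm, centre 115 mm above the table) on a post with an aluminium base plate, fixed; its place varies. Origin: on the table under the post. The lens looks along its -x axis; top of the head 135 mm above the table.
- lens (a point): centre of the lens front, 115 mm above the table.
- focus_point (a point): the camera's focus point: 71 mm in front of the lens front and level with it, straight above the cross on the white disc on the base plate (disc top 7 mm above the table). The tin's centre point belongs here (within 15 mm, turned true to the lens within 0.2 rad).
- carton_corner (a point): middle of the empty corner of a loose kraft carton (347 x 424 x 95 mm, 2 to 3 kg), on its inner floor 27 mm above the table; the carton's axes, z up. Floor free over x, y from -75 to +75 mm about this point; carton walls at x = +82 and y = +78 mm, tops 58 mm above the point; moon cakes 34 mm high on the other sides. The carton may be knocked aside during the run.
- tape_roll: bystander: roll of brown tape lying flat, 102 mm diameter, 49 mm high; origin under its centre.
- marker: bystander: red felt marker, 132 x 16 x 17 mm; origin under its centre.
- loose_cake_a: bystander: moon cake on the bench, 75 mm diameter, 32 mm high; origin under its centre.

How it is judged:
By the outcome, as a careful person would: the job done as asked, in the order asked, and still so for the second after the job is handed in, with the robot touching nothing.
Of tin_b, tin_c, tin_d only 2 to 3 are there at a start; the rules pass over those that are not, and their reading is None.
At some moment in a run one of kraft_box may be knocked a few centimetres aside while the robot is not near it.
It also fails if it takes over 205 s, if anything falls off the work surface, if the arm or the gripper's body presses on something with over 40 N, if the wrist force passes 120 N, or if a joint passes its speed limit or range.

## Working session

There is one attempt and no reset: what is moved stays moved. The work goes in short steps, each a Python script; the robot and the scene stay as the last script left them, time stands still between calls to the robot, and variables do not carry over. Pictures are saved under pics/ and viewed, and the job is handed in when it is done.

```bash
ls; mkdir -p pics; python3 - <<'E'
from bench import manip, effector, viewer
import cv2
for n in ["scene","side","wrist"]:
    c=viewer.get_calibration(n); print(n,c)
    cv2.imwrite(f"pics/{n}0.png",cv2.cvtColor(viewer.get_image(n),cv2.COLOR_RGB2BGR))
print(manip.current_clock(),manip.current_tool_pos(),manip.current_tcp_rot(),manip.current_finger_gap(),manip.grip_depth)
E
```

```text
pics
scene {'vfov': 55.89952363642985, 'cx': 320.55962047504465, 'cy': 237.50616316004442, 'eye': array([ 0.03478503, -0.57427257,  0.87135199]), 'attitude': array([ 0.89375373, -0.27391986,  0.10368646, -0.33973709])}
side {'vfov': 55.96286200076993, 'cx': 322.27958516852385, 'cy': 237.05104766300232, 'eye': array([ 0.25824902, -0.83431531,  0.47019371]), 'attitude': array([ 0.82485102, -0.09036398,  0.04379193, -0.55636086])}
wrist {'vfov': 65.3790953600787, 'cx': 323.2422186354575, 'cy': 241.59901773670683, 'eye': array([0.22942008, 0.61086981, 0.38403004]), 'attitude': array([0.84320662, 0.52216956, 0.0667813 , 0.10900367])}
0.15 [0.28996451 0.58111751 0.22591362] [ 8.50416774e-01  5.26109026e-01 -6.77052310e-04  3.80906417e-04] 0.09147685923637454 0.0188
```

View pics/scene0.png

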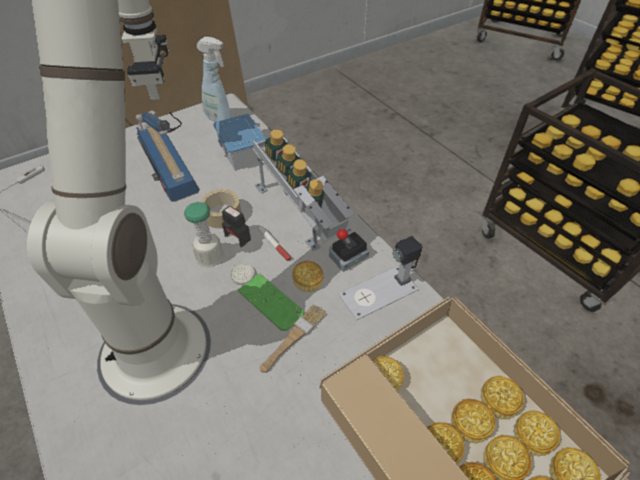

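View pics/side0.png

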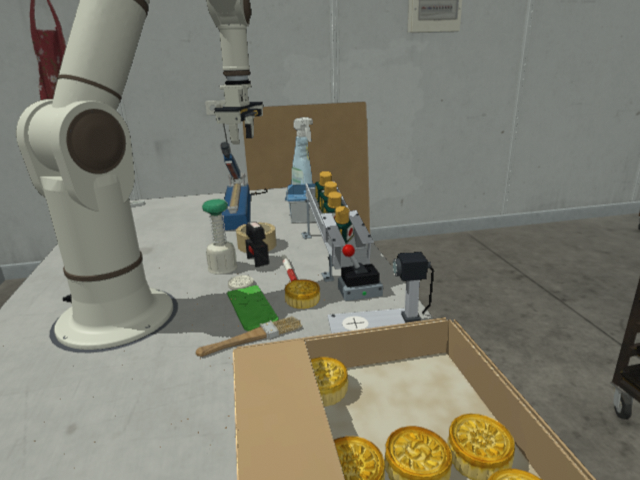

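View pics/wrist0.png

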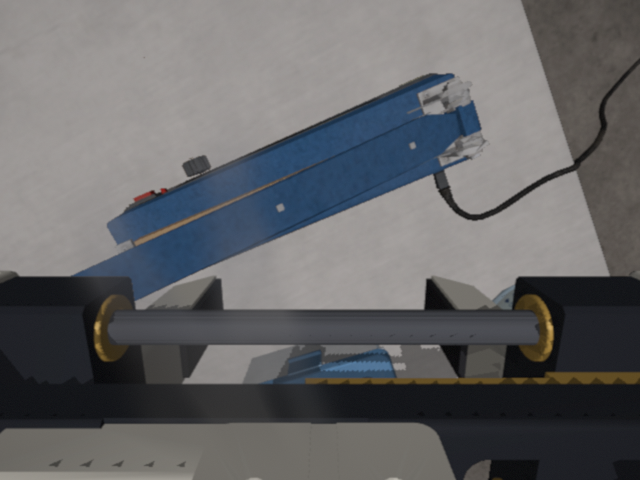

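```bash
cat > h.py <<'E'
from bench import manip, effector, viewer
import cv2, numpy as np
from scipy.spatial.transform import Rotation as R
def cam(n):
    c=viewer.get_calibration(n); f=240/np.tan(np.radians(c["vfov"])/2)
    return dict(f=f,cx=c["cx"],cy=c["cy"],eye=np.array(c["eye"]),R=R.from_quat(c["attitude"]).as_matrix())
def ray(c,u,v):
    d=c["R"]@np.array([(u-c["cx"])/c["f"],(v-c["cy"])/c["f"],1]); return c["eye"],d/np.linalg.norm(d)
def onz(c,u,v,z):
    e,d=ray(c,u,v); return e+d*(z-e[2])/d[2]
def proj(c,p):
    q=c["R"].T@(np.asarray(p)-c["eye"]); return np.array([c["cx"]+c["f"]*q[0]/q[2],c["cy"]+c["f"]*q[1]/q[2]])
def tri(obs):
    A=np.zeros((3,3));b=np.zeros(3);L=[]
    for c,u,v in obs:
        e,d=ray(c,u,v);P=np.eye(3)-np.outer(d,d);A+=P;b+=P@e;L.append((e,d))
    x=np.linalg.solve(A,b); return x,[np.linalg.norm((np.eye(3)-np.outer(d,d))@(x-e)) for e,d in L]
def grab(n,name=None):
    c=cam(n); im=cv2.cvtColor(viewer.get_image(n),cv2.COLOR_RGB2BGR)
    if name: cv2.imwrite(f"pics/{name}.png",im)
    return c,im
def down(yaw):  # tool z down, tool x at world yaw
    x=np.array([np.cos(yaw),np.sin(yaw),0]);z=np.array([0,0,-1.]);y=np.cross(z,x)
    return R.from_matrix(np.c_[x,y,z]).as_quat()
E
python3 - <<'E'
from h import *
s=cv2.imread("pics/scene0.png"); d=cv2.imread("pics/side0.png")
cv2.imwrite("pics/sc_crop.png",cv2.resize(s[110:330,220:460],None,fx=3.3,fy=2.7,interpolation=cv2.INTER_CUBIC)[:600,:800])
cv2.imwrite("pics/sd_crop.png",cv2.resize(d[160:340,270:450],None,fx=3.3,fy=3.3,interpolation=cv2.INTER_CUBIC))
S=cam("scene");D=cam("side")
print("knob",tri([(S,342,234),(D,348.5,250)]))
print("cross",tri([(S,365,297),(D,355,323)]),onz(S,365,297,.007))
for p in [(277,133),(288,149),(299,165),(316,185)]: print(onz(S,*p,.15))
t=R.from_quat(manip.current_tcp_rot()).as_matrix(); W=cam("wrist")
print(t.T@(W["eye"]-manip.current_tool_pos()), t.T@W["R"])
for p in [(448,302),(628,467),(324,384)]: print("carton rim",onz(S,*p,.095))
E
```

```text
knob (array([ 0.46455747, -0.02565664,  0.10100288]), [np.float64(0.0002557012255921249), np.float64(0.00025570122559207003)])
cross (array([ 0.44562512, -0.14630792,  0.0079653 ]), [np.float64(0.00032767589062747925), np.float64(0.0003276758906274028)]) [ 0.4464469  -0.14573442  0.007     ]
[0.50649616 0.33319933 0.15      ]
[0.49475371 0.25717708 0.15      ]
[0.48387235 0.18672974 0.15      ]
[0.47774312 0.10128227 0.15      ]
[-0.00059502 -0.06748102 -0.15824429] [[ 9.99999557e-01  5.59920212e-04  7.56346373e-04]
 [-7.33442833e-04  9.67301471e-01  2.53628324e-01]
 [-5.89603334e-04 -2.53628767e-01  9.67301453e-01]]
carton rim [ 0.537049   -0.29378504  0.095     ]
carton rim [ 0.55124126 -0.67751473  0.095     ]
carton rim [ 0.22993821 -0.2954858   0.095     ]
```

View pics/sc_crop.png

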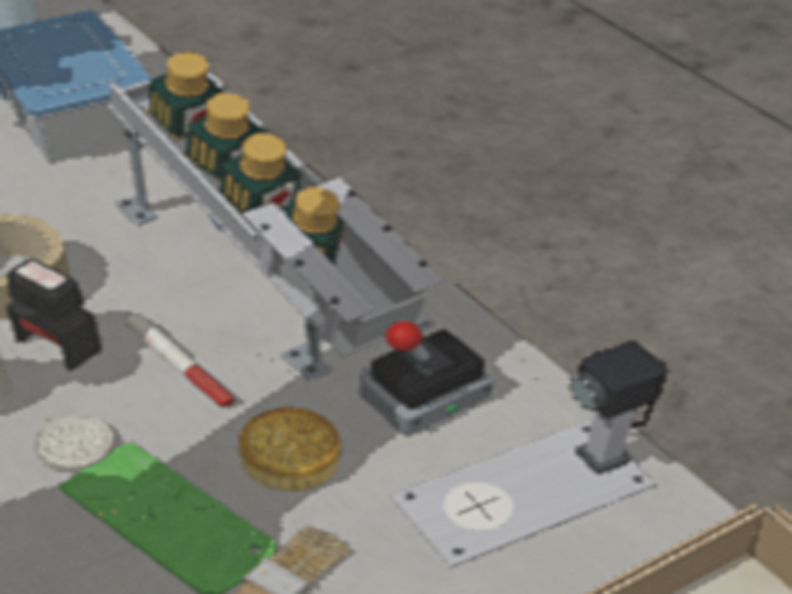

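View pics/sd_crop.png

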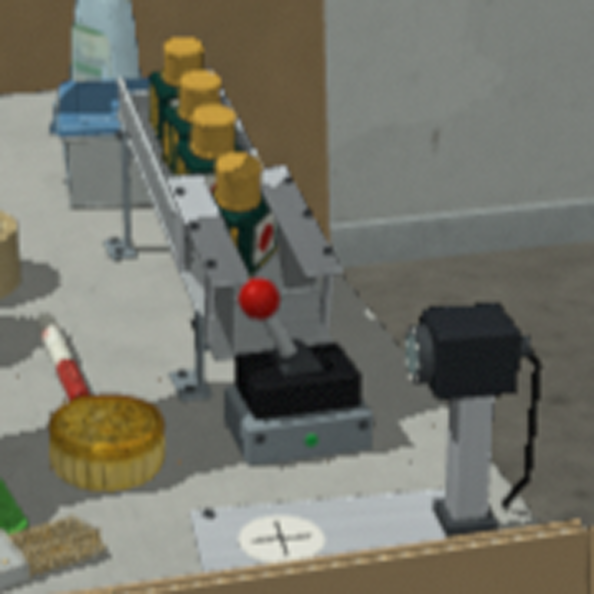

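```bash
python3 - <<'E'
from h import *
q=down(np.pi/2)
manip.move_pose([0.555,0.17,0.31],q)
print(manip.current_clock(),manip.current_tool_pos())
np.save("w1.npy",np.array([cam("wrist")],dtype=object),allow_pickle=True)
grab("wrist","w1")
manip.move_pose([0.50,-0.22,0.31],q)
np.save("w2.npy",np.array([cam("wrist")],dtype=object),allow_pickle=True)
grab("wrist","w2")
print(manip.current_clock(),manip.current_tool_pos(),manip.current_q())
E
```

```text
1.9583 [0.55452745 0.1713568  0.30990697]
3.525 [ 0.50092156 -0.21807565  0.31003256] [ 0.51928953  0.21704499 -0.18495322  1.71828566  0.04152969  1.20994127
  1.89783205]
```

View pics/w1.png

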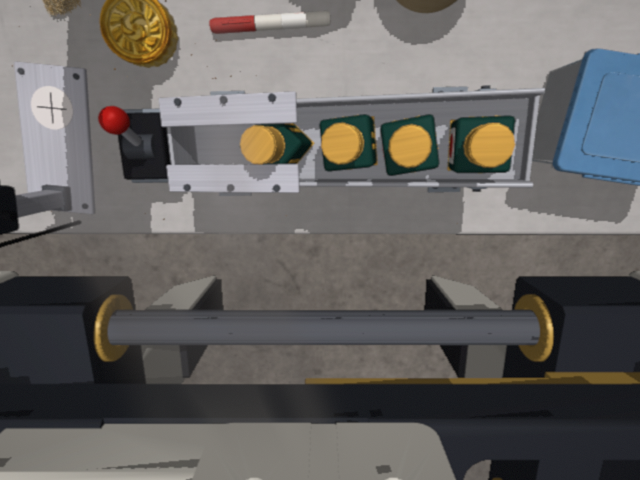

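View pics/w2.png

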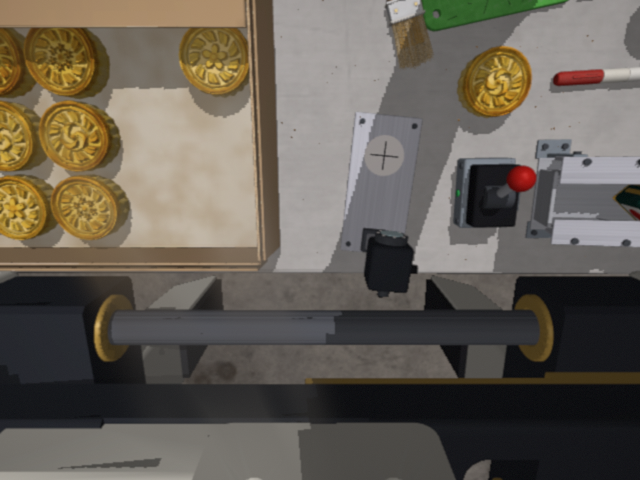

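```bash
python3 - <<'E'
from h import *
s=cv2.imread("pics/w1.png")
cv2.imwrite("pics/w1a.png",cv2.resize(s[80:205,140:340],None,fx=4,fy=4,interpolation=cv2.INTER_CUBIC))
cv2.imwrite("pics/w1b.png",cv2.resize(s[80:205,310:550],None,fx=3.3,fy=3.3,interpolation=cv2.INTER_CUBIC))
s=cv2.imread("pics/w2.png")
cv2.imwrite("pics/w2a.png",cv2.resize(s[95:310,330:545],None,fx=2.7,fy=2.7,interpolation=cv2.INTER_CUBIC))
E
```

```text
(no output)
```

View pics/w1a.png

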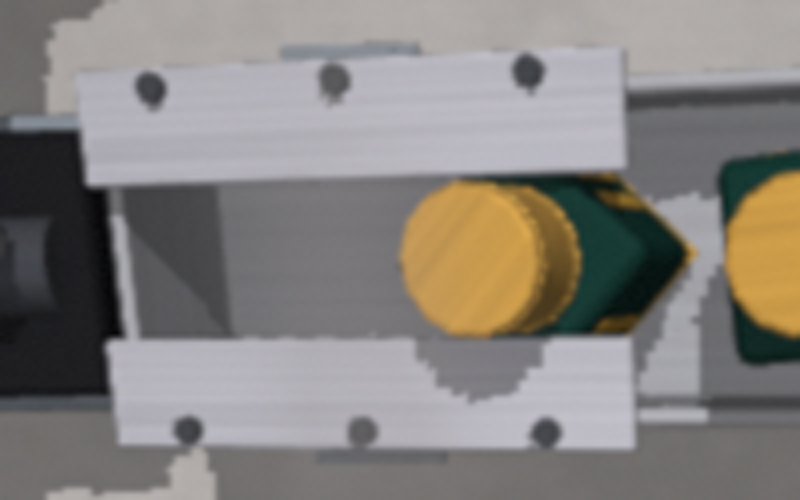

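View pics/w1b.png

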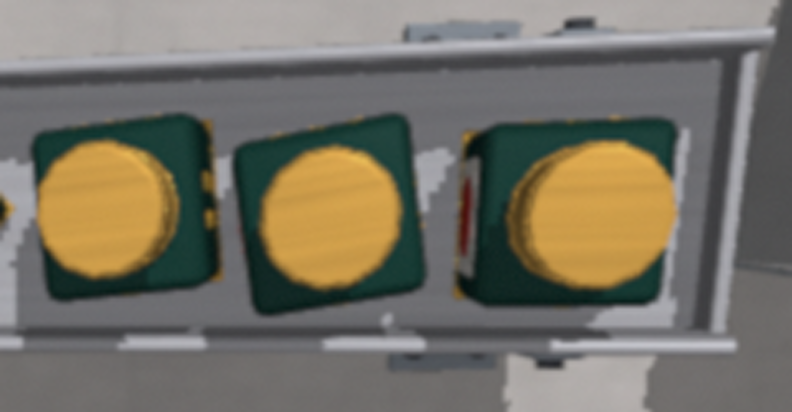

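View pics/w2a.png

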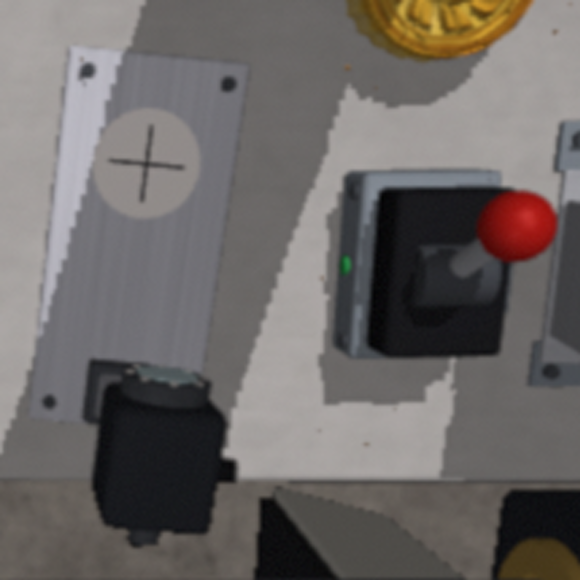

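```bash
cat > ch.py <<'E'
from h import *
W1=np.load("w1.npy",allow_pickle=True)[0]; W2=np.load("w2.npy",allow_pickle=True)[0]
s12,c12=np.sin(np.radians(12)),np.cos(np.radians(12))
def hz(x,z): return .04+x*s12+z*c12
E
python3 - <<'E'
from ch import *
up=[(296.2,91.8),(296.7,122),(298.7,164.3),(299.2,192)]
lo=[(159.3,98.3),(162,126.8),(167,165),(169.7,190.8)]
U=[onz(W1,*p,hz(.131,.056)) for p in up]; L=[onz(W1,*p,hz(-.003,.056)) for p in lo]
for a in U+L: print(a.round(4))
d=[(u-l)[:2] for u,l in zip(U,L)]
print([ (np.degrees(np.arctan2(v[1],v[0])).round(2),np.linalg.norm(v).round(4)) for v in d],"expect",.134*c12)
print("slot w",np.linalg.norm(U[2]-U[1]),np.linalg.norm(L[2]-L[1]))
# hopper top corners
for p in [(310+772/3.3,80+35/3.3),(310+735/3.3,80+345/3.3)]: print("top",onz(W1,*p,hz(.335,.031)))
S=cam("scene");D=cam("side")
# knob blobs
for n,c,f in [("w1",W1,"w1"),("w2",W2,"w2"),("S",S,"scene0"),("D",D,"side0")]:
    im=cv2.imread(f"pics/{f}.png");h=cv2.cvtColor(im,cv2.COLOR_BGR2HSV)
    m=cv2.inRange(h,(0,170,90),(6,255,255))|cv2.inRange(h,(174,170,90),(180,255,255))
    n_,_,st,ce=cv2.connectedComponentsWithStats(m)
    print(n,[(st[i].tolist(),ce[i].round(1).tolist(),onz(c,*ce[i],.098).round(4)[:2].tolist()) for i in range(1,n_) if st[i,4]>25])
print("cross",onz(W1,50,108,.007),onz(W2,330+148/2.7,95+163/2.7,.007))
print("plate c", [onz(W2,330+a/2.7,95+b/2.7,.006).round(4) for a,b in [(70,47),(249,65),(33,413),(205,413)]])
print("lens", onz(W2,330+165/2.7,95+378/2.7,.13))
for q in [(122,380),(218,408),(97,475),(212,532),(97,520)]: print("head",onz(W2,330+q[0]/2.7,95+q[1]/2.7,.135).round(4))
E
```

```text
[0.4435 0.1472 0.122 ]
[0.4684 0.1473 0.122 ]
[0.505  0.1485 0.122 ]
[0.5301 0.1486 0.122 ]
[0.446  0.0167 0.0942]
[0.4716 0.0165 0.0942]
[0.5075 0.0176 0.0942]
[0.5327 0.0177 0.0942]
[(np.float64(91.12), np.float64(0.1305)), (np.float64(91.41), np.float64(0.1308)), (np.float64(91.07), np.float64(0.131)), (np.float64(91.13), np.float64(0.131))] expect 0.13107177849832996
slot w 0.036636200358546846 0.03585996734644271
top [0.44425946 0.35179452 0.13997299]
top [0.52089877 0.35366334 0.13997299]
w1 [([99, 107, 27, 26, 544], [112.0, 118.6], [0.4645, -0.0282])]
w2 [([557, 70, 46, 14, 357], [578.8, 76.8], [0.3731, 0.0156]), ([510, 166, 26, 25, 505], [522.3, 177.9], [0.4651, -0.0236])]
S [([338, 230, 9, 9, 66], [341.8, 233.9], [0.4658, -0.0233])]
D [([343, 245, 11, 11, 100], [348.0, 249.7], [0.4659, -0.0169]), ([288, 270, 8, 11, 33], [291.1, 275.4], [0.3375, -0.1022])]
cross [ 0.44744928 -0.14749613  0.007     ] [ 0.44676665 -0.14463436  0.007     ]
plate c [array([ 0.3978, -0.1805,  0.006 ]), array([ 0.405 , -0.1023,  0.006 ]), array([ 0.5628, -0.1939,  0.006 ]), array([ 0.5626, -0.1121,  0.006 ])]
lens [ 0.51533074 -0.15539854  0.13      ]
head [ 0.5149 -0.1709  0.135 ]
head [ 0.5246 -0.1377  0.135 ]
head [ 0.549  -0.1783  0.135 ]
head [ 0.5701 -0.1369  0.135 ]
head [ 0.5657 -0.1778  0.135 ]
```

```bash
python3 - <<'E'
from h import *
q=down(np.pi/2)
effector.close(10)
manip.move_pose([0.41,-0.025,0.2],q)
manip.servo_line([0.41,-0.025,0.092],vel=.15)
f0=manip.current_force(); print(f0)
for x in np.arange(0.435,0.506,0.006):
    manip.servo_line([x,-0.025,0.092],vel=.1)
    f=manip.current_force()-f0; print(round(x,3),manip.current_tool_pos().round(4),f.round(1))
    if abs(f[0])>6: break
c,im=grab("wrist","lev1"); grab("scene","lev1s")
print(manip.current_clock())
E
```

```text
[0.04812099 0.18971795 0.25142049]
0.435 [ 0.4354 -0.025   0.0925] [-0.5 -0.6  0.6]
0.441 [ 0.4411 -0.025   0.0921] [-0.6  0.2 -0.4]
0.447 [ 0.447  -0.0251  0.0919] [-0.7 -1.1  0.4]
0.453 [ 0.4537 -0.0249  0.0921] [ 0.4 -0.5 -0.6]
0.459 [ 0.4599 -0.0249  0.0921] [-0.3 -0.7 -0.5]
0.465 [ 0.4657 -0.0249  0.0921] [ 0.5 -1.4 -0.7]
0.471 [ 0.4717 -0.025   0.0921] [ 0.3 -0.4 -0.3]
0.477 [ 0.4776 -0.025   0.092 ] [ 0.3 -0.3 -0.3]
0.483 [ 0.4836 -0.025   0.092 ] [ 0.5 -0.1 -0.3]
0.489 [ 0.4896 -0.025   0.092 ] [ 0.1 -0.5 -0.5]
0.495 [ 0.493  -0.025   0.0914] [-6.1 -0.5  3.3]
9.7833
```

View pics/lev1s.png

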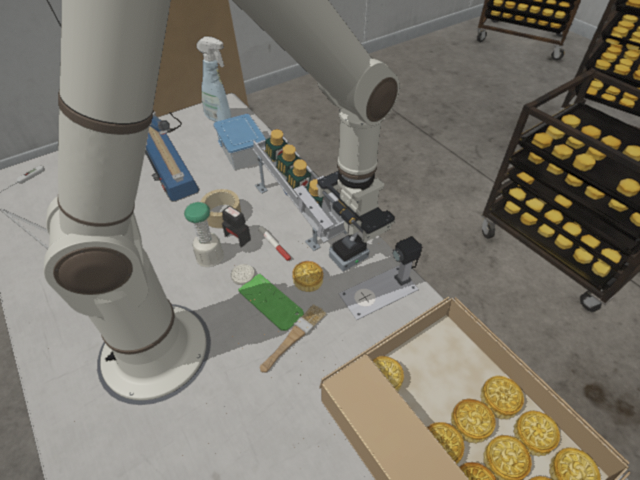

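```bash
python3 - <<'E'
from h import *
q=down(np.pi/2)
manip.servo_line([0.45,-0.025,0.092],vel=.2)
manip.servo_line([0.45,-0.025,0.2],vel=.3)
manip.move_pose([0.54,-0.36,0.33],q)
effector.open_jaws()
np.save("w3.npy",np.array([cam("wrist")],dtype=object),allow_pickle=True); grab("wrist","w3")
manip.move_pose([0.555,0.17,0.31],q)
np.save("w4.npy",np.array([cam("wrist")],dtype=object),allow_pickle=True)
c,im=grab("wrist","w4")
print(manip.current_clock())
h=cv2.cvtColor(im,cv2.COLOR_BGR2HSV)
m=cv2.inRange(h,(0,170,90),(6,255,255))|cv2.inRange(h,(174,170,90),(180,255,255))
n_,_,st,ce=cv2.connectedComponentsWithStats(m)
print([(st[i].tolist(),ce[i].round(1).tolist(),onz(c,*ce[i],.098).round(4)[:2].tolist()) for i in range(1,n_) if st[i,4]>25])
cv2.imwrite("pics/w4b.png",cv2.resize(im[80:205,240:540],None,fx=2.6,fy=2.6,interpolation=cv2.INTER_CUBIC))
E
```

```text
15.525
[([112, 161, 26, 26, 506], [124.4, 173.2], [0.5157, -0.0264])]
```

View pics/w3.png

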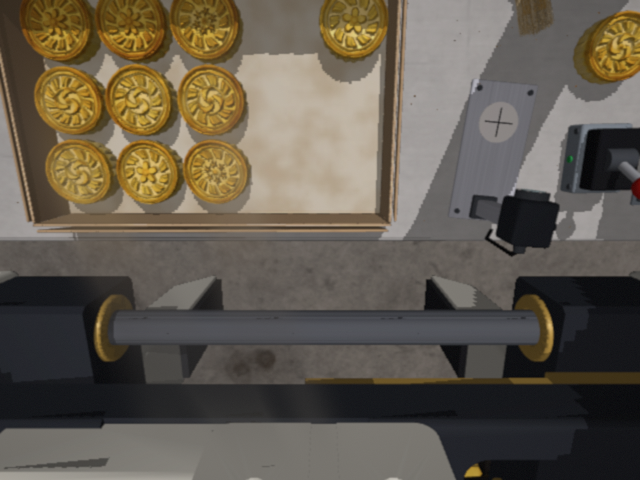

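View pics/w4.png

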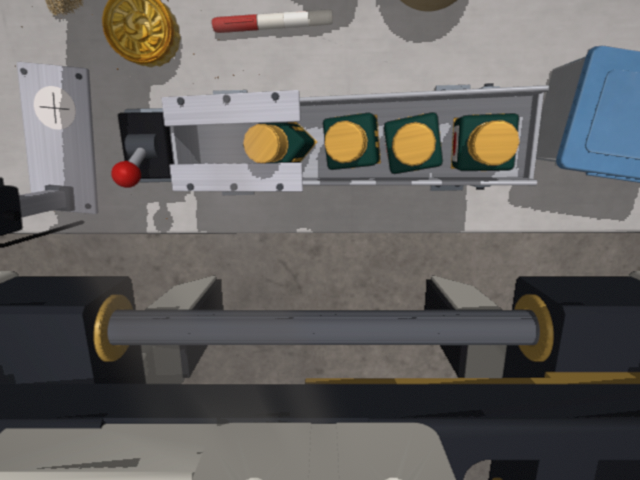

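View pics/w4b.png

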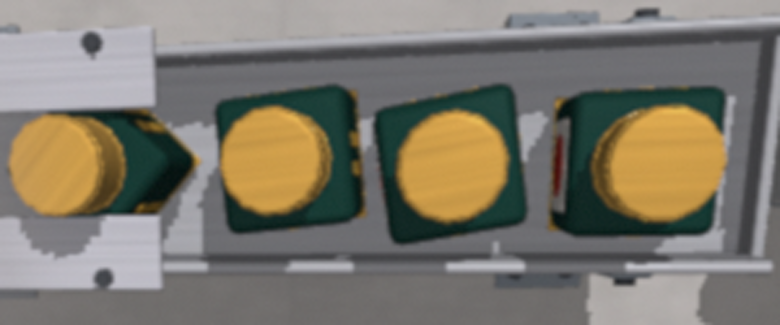

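```bash
python3 - <<'E'
from h import *
s=cv2.imread("pics/w3.png")
cv2.imwrite("pics/w3a.png",cv2.resize(s[0:250,230:430],None,fx=2.4,fy=2.4,interpolation=cv2.INTER_CUBIC))
cv2.imwrite("pics/w3b.png",cv2.resize(s[170:250,330:430],None,fx=7,fy=7,interpolation=cv2.INTER_CUBIC))
E
```

```text
(no output)
```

View pics/w3a.png

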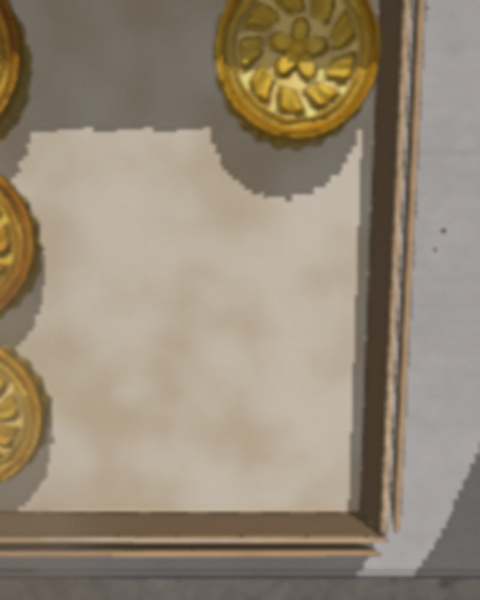

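View pics/w3b.png

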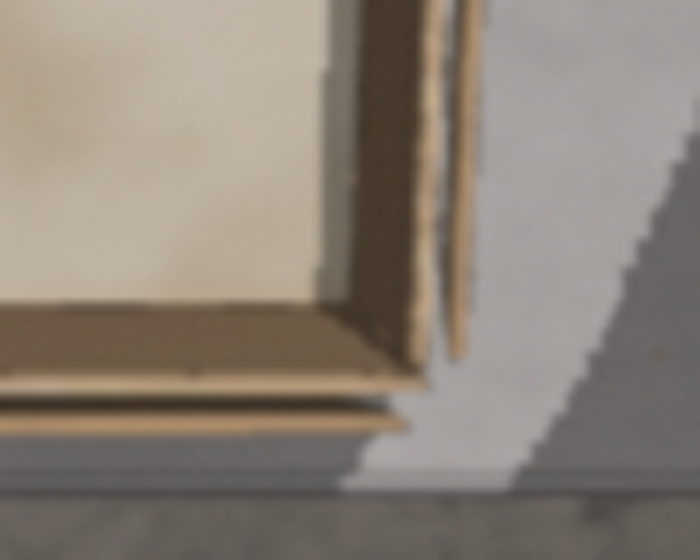

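```bash
cat >> ch.py <<'E'
psi=np.radians(91.2); u=np.array([np.cos(psi),np.sin(psi),0])
EX=np.array([u[0]*c12,u[1]*c12,s12]); EY=np.cross([0,0,1],u); EZ=np.cross(EX,EY); 
O=np.array([0.4892,0.0314,0.04])
def toW(x,y,z): return O+x*EX+y*EY+z*EZ
def onplane(c,uu,v,z):
    e,d=ray(c,uu,v); t=((O+z*EZ-e)@EZ)/(d@EZ); p=e+d*t-O
    return np.array([p@EX,p@EY,p@EZ])
E
python3 - <<'E'
from ch import *
W3=np.load("w3.npy",allow_pickle=True)[0];W4=np.load("w4.npy",allow_pickle=True)[0]
print("rim corner",onz(W3,388.9,223.1,.085),"floor corner",onz(W3,380.3,213.3,.027))
a=onz(W3,397.5,0,.085);b=onz(W3,389.2,220.8,.085);print(a,b,np.degrees(np.arctan2(*(b-a)[[1,0]])))
a=onz(W3,33,220.,.085)
print("left end of far wall rim (col,row guess)",a)
for n,p in dict(jam=(263.8,143.1),b=(344.2,141.5),c=(413.8,143.8),d=(497.3,142.7)).items():
    k=onplane(W4,*p,.08); print(n,k.round(4),toW(*k[:2],.04).round(4))
print("guide end check",[onplane(W4,*p,.056).round(4) for p in [(240+155/2.6,80+108/2.6),(240+162/2.6,80+217/2.6)]])
E
```

```text
rim corner [ 0.55692347 -0.28825269  0.085     ] floor corner [ 0.55661152 -0.28915045  0.027     ]
[ 0.33987912 -0.28988714  0.085     ] [ 0.55434406 -0.28803988  0.085     ] 0.4934937602214915
left end of far wall rim (col,row guess) [ 0.55370992 -0.67914017  0.085     ]
jam [ 1.049e-01 -1.000e-04  8.000e-02] [0.4873 0.1257 0.1009]
b [ 0.1739 -0.0004  0.08  ] [0.4862 0.1931 0.1153]
c [ 0.2288 -0.0034  0.08  ] [0.4881 0.2469 0.1267]
d [ 0.2897 -0.0039  0.08  ] [0.4874 0.3065 0.1394]
guide end check [array([0.1305, 0.0176, 0.056 ]), array([ 0.1315, -0.0187,  0.056 ])]
```

```bash
cat >> ch.py <<'E'
def chq(a):
    x=np.cos(a)*EX+np.sin(a)*EY; z=-EZ; return R.from_matrix(np.c_[x,np.cross(z,x),z]).as_quat()
def pick(x,y,a,zt=.060,f=20,lift=.11):
    q=chq(a)
    manip.move_pose(toW(x,y,.15),q); manip.servo_line(toW(x,y,zt),vel=.12)
    f0=manip.current_force(); effector.close(f)
    print("grip",manip.current_finger_gap(),(manip.current_force()-f0).round(1),manip.current_tool_pos().round(4))
    manip.servo_line(toW(x,y,zt+lift),vel=.12)
def lookc(name):
    manip.move_pose([0.54,-0.36,0.33],down(np.pi/2)); manip.sleep(.2)
    c,im=grab("wrist",name); ref=cv2.imread("pics/w3.png"); W3=np.load("w3.npy",allow_pickle=True)[0]
    out=[]
    for (x0,x1,y0,y1),z in [((340,410,180,245),.085),((372,412,20,100),.085)]:
        r=cv2.matchTemplate(im,ref[y0:y1,x0:x1],cv2.TM_CCOEFF_NORMED); _,v,_,l=cv2.minMaxLoc(r)
        a=onz(W3,(x0+x1)/2,(y0+y1)/2,z);b=onz(c,l[0]+(x1-x0)/2,l[1]+(y1-y0)/2,z); out.append((b-a)[:2].round(4)); print("match",round(v,2),(b-a)[:2].round(4))
    return out
def corner_check(): pass
E
python3 - <<'E'
from ch import *
print(proj(cam("scene"),[.5565,-.2885,.085]))
pick(.2897,-.0037,-np.pi/4)
grab("scene","p1s"); 
print(manip.current_q().round(2),manip.current_finger_gap())
print(lookc("p1c"),manip.current_q().round(2),manip.current_clock())
E
```

```text
[451.94984746 298.48571276]
grip 0.031412462648104524 [ 0.1 -0.1  0.2] [0.4872 0.3023 0.1589]
[-0.07  0.25 -0.44  1.82 -0.1   1.    0.36] 0.03147397665768646
match 0.94 [-0.0007 -0.0003]
match 0.98 [ 0.0004 -0.0003]
[array([-0.0007, -0.0003]), array([ 0.0004, -0.0003])] [ 0.64  0.4  -0.14  1.43  0.05  1.32  2.08] 21.7917
```

View pics/p1s.png

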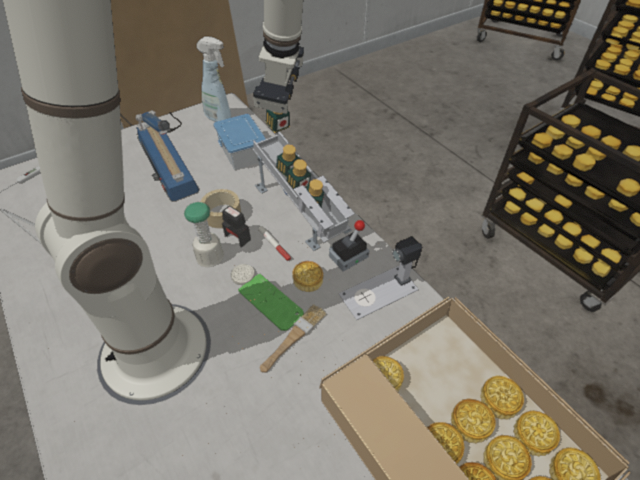

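View pics/p1c.png

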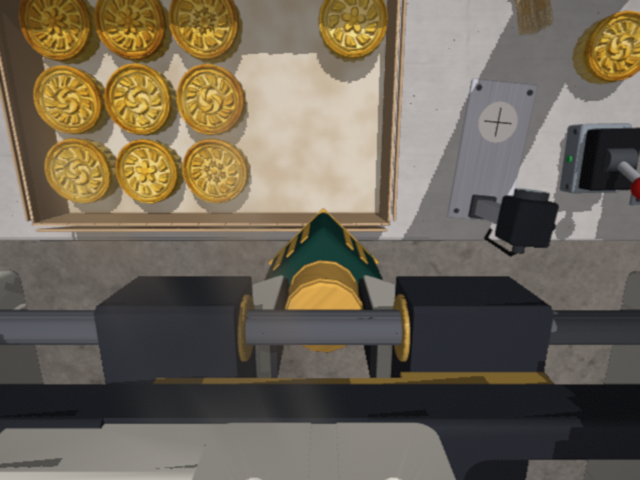

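```bash
cat >> ch.py <<'E'
def place(C,dx,dy,yaw,zt=.060):
    p=np.array([C[0]+dx,C[1]+dy,.0]); q=down(yaw)
    manip.move_pose(p+[0,0,.23],q); manip.servo_line(p+[0,0,.105],vel=.15)
    f0=manip.current_force()
    for z in np.arange(.027+zt+.006,.027+zt-.004,-.002):
        manip.servo_line(p+[0,0,z],vel=.04); f=manip.current_force()-f0
        if f[2]>2.5: break
    print("placed at",manip.current_tool_pos().round(4),f.round(1))
    effector.open_jaws(); manip.servo_line(p+[0,0,.21],vel=.2)
E
python3 - <<'E'
from ch import *
C=np.array([0.474,-0.3665])
place(C,-.034,-.034,-np.pi/4)
print(manip.current_q().round(2))
lookc("p1d"); pick(.2288,-.0034,-np.pi/4-np.radians(0))
lookc("p2c"); print(manip.current_clock(),manip.current_finger_gap())
E
```

```text
placed at [ 0.4401 -0.4007  0.0864] [-3.6  2.5  9.9]
[ 0.47  0.4   0.29  1.73 -0.13  1.03  0.02]
match 0.99 [-0.0003 -0.    ]
match 1.0 [-0.0002  0.0001]
grip 0.031018759355612432 [ 0.6 -0.4 -0.3] [0.4882 0.2427 0.1462]
match 0.95 [-0.0007 -0.0002]
match 0.99 [ 0.0004 -0.0002]
37.2917 0.03128340751099375
```

View pics/p2c.png

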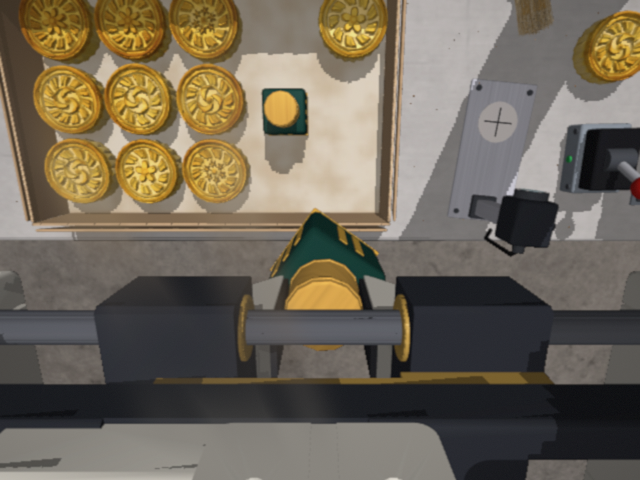

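```bash
python3 - <<'E'
from ch import *
C=np.array([0.474,-0.3665])
place(C,.026,-.034,np.pi/4)
lookc("p2d"); pick(.1739,-.0004,-np.pi/4)
o=lookc("p3c"); print(manip.current_clock(),manip.current_finger_gap())
if abs(np.array(o)).max()<.002:
    place(C,-.034,.026,np.pi/4)
    manip.move_pose([0.555,0.12,0.31],down(np.pi/2)); manip.sleep(.2)
    np.save("w5.npy",np.array([cam("wrist")],dtype=object),allow_pickle=True)
    grab("wrist","w5"); grab("scene","w5s"); print(manip.current_clock())
E
```

```text
placed at [ 0.5004 -0.4007  0.0865] [-1.2  2.2  8.3]
match 0.97 [-0.0005 -0.0002]
match 0.99 [-0.0001  0.0002]
grip 0.0313442143054297 [-0.1 -0.7  0.3] [0.4863 0.189  0.1348]
match 0.94 [-0.0007 -0.0001]
match 0.99 [ 0.0004 -0.0001]
50.2167 0.031617620235814436
placed at [ 0.4403 -0.3408  0.0864] [-2.4  1.9  9.7]
57.2583
```

View pics/w5.png

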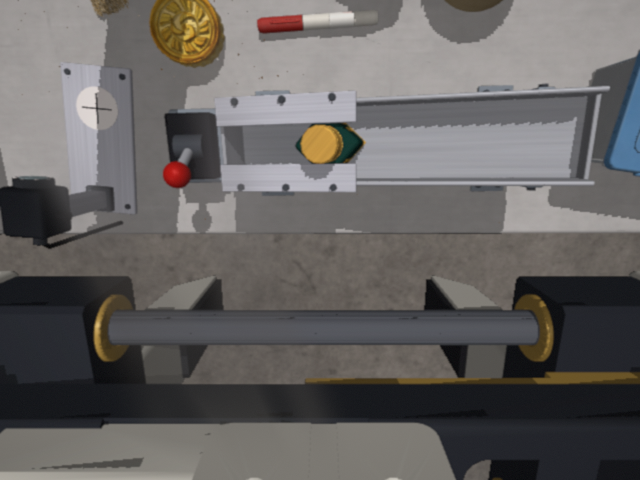

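View pics/p3c.png

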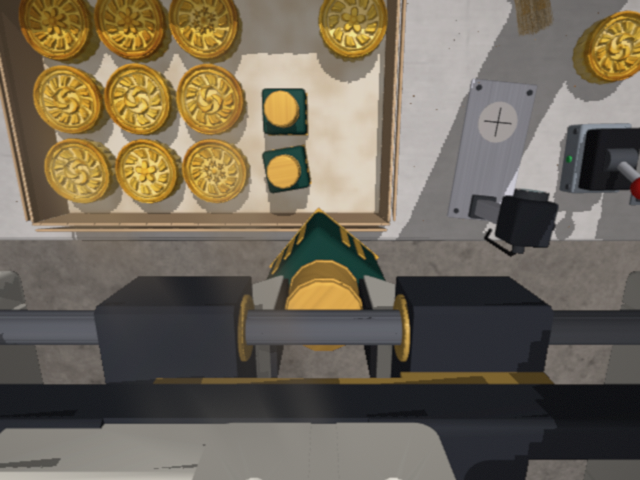

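View pics/w5s.png

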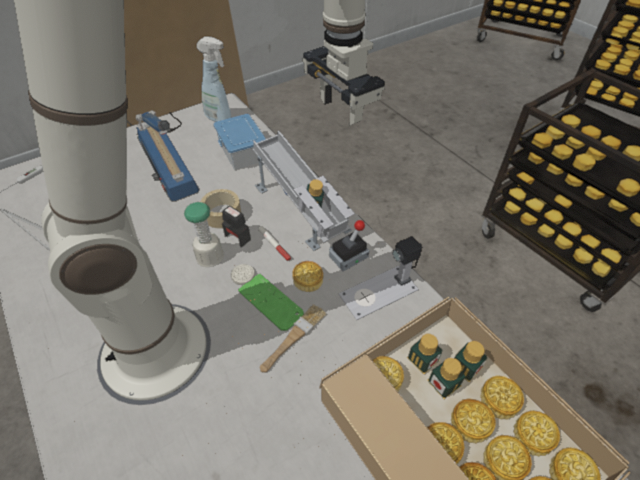

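```bash
python3 - <<'E'
from ch import *
W5=np.load("w5.npy",allow_pickle=True)[0]
print(onplane(W5,320.5,144,.08),onplane(W5,363,143,.05),onplane(W5,297,144.5,.05))
im=cv2.imread("pics/w5.png"); cv2.imwrite("pics/w5a.png",cv2.resize(im[80:205,240:400],None,fx=4.8,fy=4.8,interpolation=cv2.INTER_CUBIC))
F=np.array([.447,-.146,.115+.02])
for y in range(-360,361,30):
    s=manip.solve_ik(F,down(np.radians(y))); print(y,None if s is None else np.round(s,2))
E
```

```text
[ 0.10337489 -0.00031213  0.08      ] [ 0.13625124 -0.00031403  0.05      ] [ 0.07412131 -0.00030041  0.05      ]
-360 [ 0.35  0.28 -0.11  2.08  0.04  0.78  0.22]
-330 [ 0.41  0.28 -0.18  2.08  0.07  0.79  0.72]
-300 [ 0.48  0.29 -0.25  2.08  0.1   0.79  1.21]
-270 [ 0.54  0.29 -0.33  2.07  0.13  0.79  1.71]
-240 [ 0.59  0.3  -0.38  2.07  0.15  0.79  2.21]
-210 [ 1.27  0.65 -1.3   2.06  0.75  1.03  2.21]
-180 [-0.75  0.71  1.36  2.11 -0.83  1.04 -2.09]
-150 [-0.75  0.71  1.36  2.11 -0.83  1.04 -1.56]
-120 [-0.75  0.71  1.36  2.11 -0.83  1.04 -1.04]
-90 [-0.75  0.71  1.36  2.11 -0.83  1.04 -0.52]
-60 [ 0.23  0.28  0.03  2.08 -0.01  0.78 -0.78]
-30 [ 0.3   0.28 -0.04  2.08  0.02  0.78 -0.28]
0 [ 0.35  0.28 -0.11  2.08  0.04  0.78  0.22]
30 [ 0.41  0.28 -0.18  2.08  0.07  0.79  0.72]
60 [ 0.48  0.29 -0.25  2.08  0.1   0.79  1.21]
90 [ 0.54  0.29 -0.33  2.07  0.13  0.79  1.71]
120 [ 0.59  0.3  -0.38  2.07  0.15  0.79  2.21]
150 [ 1.27  0.65 -1.3   2.06  0.75  1.03  2.21]
180 [-0.75  0.71  1.36  2.11 -0.83  1.04 -2.09]
210 [-0.75  0.71  1.36  2.11 -0.83  1.04 -1.56]
240 [-0.75  0.71  1.36  2.11 -0.83  1.04 -1.04]
270 [-0.75  0.71  1.36  2.11 -0.83  1.04 -0.52]
300 [ 0.23  0.28  0.03  2.08 -0.01  0.78 -0.78]
330 [ 0.3   0.28 -0.04  2.08  0.02  0.78 -0.28]
360 [ 0.35  0.28 -0.11  2.08  0.04  0.78  0.22]
```

View pics/w5a.png

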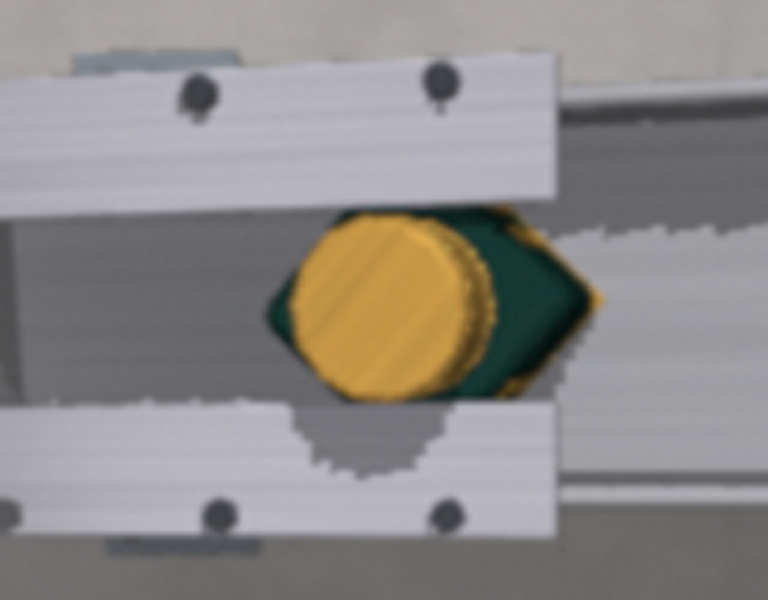

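```bash
python3 - <<'E'
from ch import *
a=np.radians(-9.2); q=chq(a); x,y=.1034,-.0003; zt=.0605
manip.move_pose(toW(x,y,.15),q); manip.servo_line(toW(x,y,zt),vel=.12)
print(manip.current_force().round(1))
effector.close(35); f0=manip.current_force()
print("gap",manip.current_finger_gap(),f0.round(1),manip.current_tool_pos(),toW(x,y,zt))
for i,xx in enumerate(np.arange(x+.006,.192,.006)):
    manip.servo_line(toW(xx,y,zt),vel=.05)
    f=manip.current_force()-f0
    p=manip.current_tool_pos()-O
    print(round(xx,3),(p@EX).round(4),(p@EZ).round(4),f.round(1),round(manip.current_finger_gap(),4))
    if np.linalg.norm(f)>25: break
grab("side","j1d");grab("scene","j1s");grab("wrist","j1w");print(manip.current_clock())
E
```

```text
[ 0.8 -0.2 -0.4]
gap 0.0309493112247735 [-0.6 -0.4 -0.4] [0.48753976 0.11985055 0.12057222] [0.48764524 0.11994866 0.120676  ]
0.109 0.1102 0.0604 [0.8 1.7 0.1] 0.031
0.115 0.1161 0.0604 [1.1 0.4 1.2] 0.0311
0.121 0.122 0.0604 [ 0.9  0.9 -1.2] 0.0312
0.127 0.128 0.0605 [ 0.7  0.3 -0.6] 0.0312
0.133 0.134 0.0605 [0.2 0.7 0.2] 0.0314
0.139 0.14 0.0605 [-0.2 -0.1  0.1] 0.0314
0.145 0.146 0.0605 [ 0.8  0.7 -0.6] 0.031
0.151 0.152 0.0605 [-0.  -0.1  0.1] 0.0313
0.157 0.1581 0.0604 [ 1.1  0.6 -0.5] 0.031
0.163 0.164 0.0605 [0.2 1.  0.2] 0.0311
0.169 0.1701 0.0604 [0.9 0.2 0.2] 0.031
0.175 0.1761 0.0604 [ 1.8  2.1 -0.5] 0.0313
0.181 0.1821 0.0605 [-0.   0.5 -0.2] 0.0312
0.187 0.1881 0.0604 [ 1.4  0.1 -0.1] 0.031
63.5833
```

```bash
python3 - <<'E'
from ch import *
a=cv2.imread("pics/j1d.png")[130:310,240:440];b=cv2.imread("pics/j1s.png")[100:280,230:430]
cv2.imwrite("pics/j1.png",cv2.resize(np.hstack([a,b]),None,fx=2,fy=2,interpolation=cv2.INTER_CUBIC))
E
```

```text
(no output)
```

View pics/j1.png

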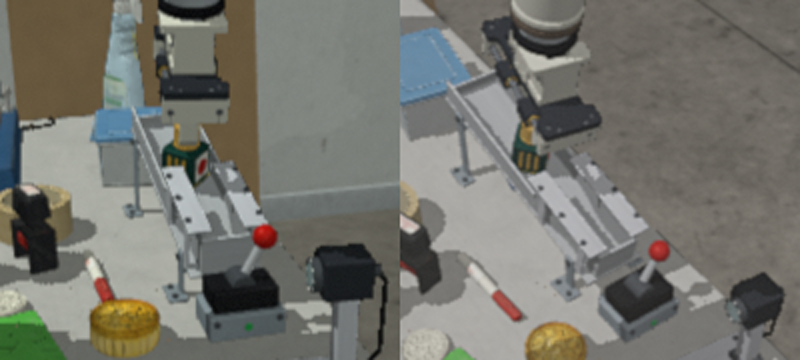

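View pics/j1w.png

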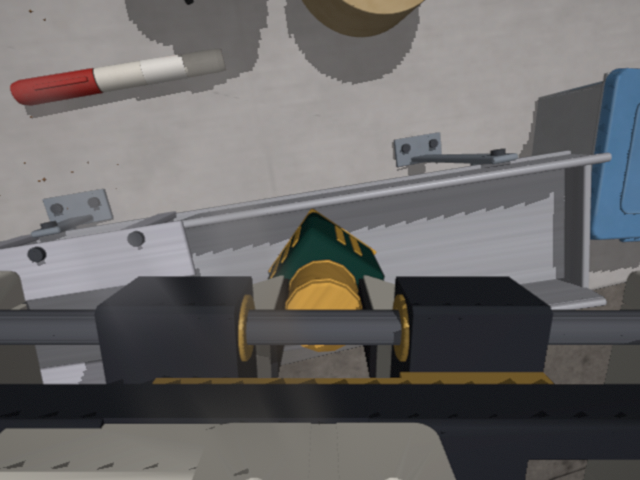

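```bash
python3 - <<'E'
from ch import *
im=cv2.imread("pics/j1w.png"); cv2.imwrite("pics/j1wz.png",cv2.resize(im[200:300,250:400],None,fx=5,fy=5,interpolation=cv2.INTER_CUBIC))
t=R.from_quat(manip.current_tcp_rot()).as_matrix(); W=cam("wrist"); e=t.T@(W["eye"]-manip.current_tool_pos())
for p in [(313.5,211),(269,277),(382,277)]:
    _,d=ray(W,*p); d=t.T@d
    for z in (.0105,.06):
        k=e+d*(z-e[2])/d[2]; print(p,z,k.round(4),np.linalg.norm(k[:2]).round(4),"ang from -y toward -x",np.degrees(np.arctan2(-k[0],-k[1])).round(1))
E
```

```text
(313.5, 211) 0.0105 [-0.005  -0.0379  0.0105] 0.0382 ang from -y toward -x 7.5
(313.5, 211) 0.06 [-0.0062 -0.0291  0.06  ] 0.0298 ang from -y toward -x 12.1
(269, 277) 0.0105 [-0.0265 -0.0059  0.0105] 0.0271 ang from -y toward -x 77.4
(269, 277) 0.06 [-0.034   0.0122  0.06  ] 0.0362 ang from -y toward -x 109.8
(382, 277) 0.0105 [ 0.0276 -0.0059  0.0105] 0.0283 ang from -y toward -x -77.9
(382, 277) 0.06 [0.0359 0.0122 0.06  ] 0.0379 ang from -y toward -x -108.7
```

View pics/j1wz.png

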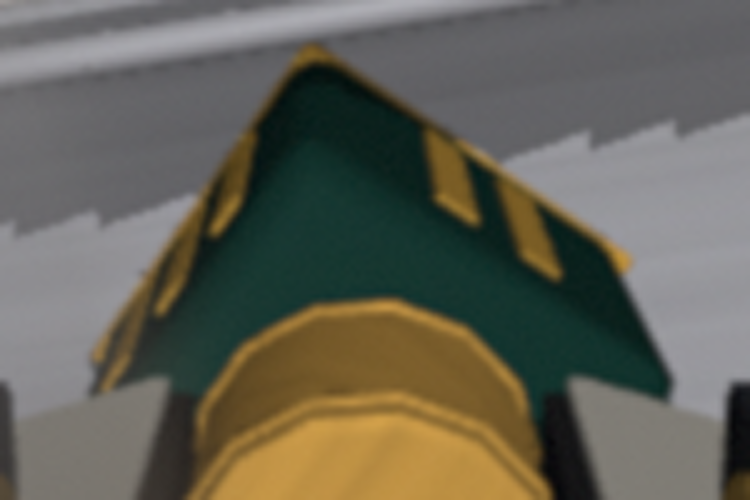

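```bash
python3 - <<'E'
from ch import *
t=R.from_quat(manip.current_tcp_rot()).as_matrix(); W=cam("wrist"); e=t.T@(W["eye"]-manip.current_tool_pos())
k=[]
for p in [(313,208.4),(376,253)]:
    _,d=ray(W,*p); d=t.T@d; k.append(e+d*(.0605-e[2])/d[2])
v=k[1]-k[0]; print(k,np.linalg.norm(v),np.degrees(np.arctan2(v[1],v[0])))
p=manip.current_tool_pos(); manip.servo_line(p+.12*EZ,vel=.12)
s=np.array(manip.solve_ik([.447,-.146,.27],down(0.0))); s[6]+=np.radians(120); print(s.round(2))
manip.movej(s)
print(manip.current_tool_pos(),manip.current_finger_gap())
manip.servo_line([.447,-.146,.1355],vel=.1); manip.sleep(.3)
print(manip.current_tool_pos(),manip.current_q().round(2),R.from_quat(manip.current_tcp_rot()).as_matrix().round(3),manip.current_clock())
grab("side","f1d");grab("scene","f1s");grab("wrist","f1w")
a=cv2.imread("pics/f1d.png")[200:350,270:470];b=cv2.imread("pics/f1s.png")[200:350,290:490]
cv2.imwrite("pics/f1.png",cv2.resize(np.hstack([a,b]),None,fx=2,fy=2,interpolation=cv2.INTER_CUBIC))
E
```

```text
[array([-0.00654857, -0.03061527,  0.0605    ]), array([ 0.03171063, -0.00316022,  0.0605    ])] 0.047090828907903406 35.663467922538075
[ 0.42  0.11 -0.17  1.94  0.02  1.1   2.33]
[ 0.44731913 -0.14477982  0.26968163] 0.03107119699934301
[ 0.44717646 -0.14609683  0.13576903] [ 0.4   0.28 -0.17  2.08  0.07  0.79  2.29] [[-0.5    0.866  0.001]
 [ 0.866  0.5   -0.   ]
 [-0.     0.    -1.   ]] 67.75
```

View pics/f1.png

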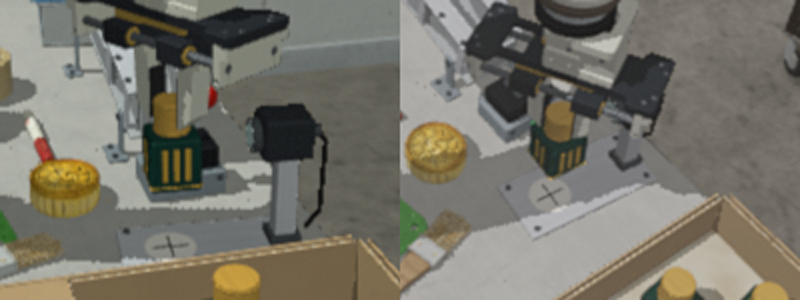

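View pics/f1w.png

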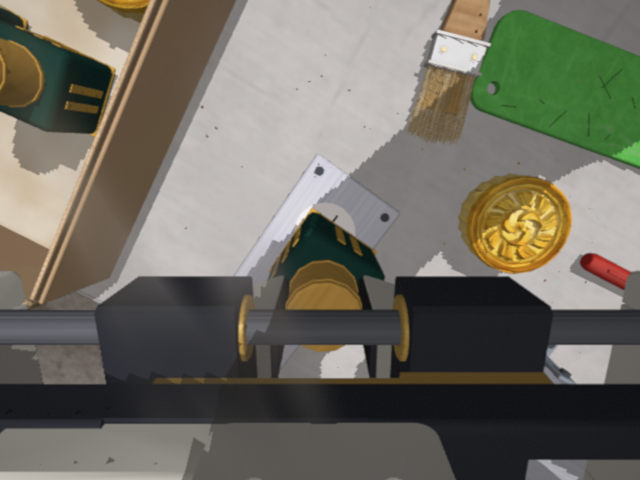

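```bash
python3 - <<'E'
from ch import *
q=np.array(manip.current_q())
manip.sleep(1.5)
for k in range(1,4):
    qq=q.copy(); qq[6]-=k*np.pi/2
    manip.movej(qq); manip.sleep(1.9)
    print(manip.current_tool_pos().round(4),manip.current_q()[6].round(2),manip.current_clock())
    grab("side",f"g{k}d"); grab("scene",f"g{k}s")
ims=[]
for k in (1,2,3):
    a=cv2.imread(f"pics/g{k}d.png")[230:350,290:420]; b=cv2.imread(f"pics/g{k}s.png")[230:350,320:450]; ims.append(np.vstack([a,b]))
cv2.imwrite("pics/g.png",cv2.resize(np.hstack(ims),None,fx=2,fy=2,interpolation=cv2.INTER_CUBIC))
grab("wrist","g3w")
E
```

```text
[ 0.447  -0.146   0.1356] 0.72 72.7
[ 0.447  -0.146   0.1356] -0.85 76.1
[ 0.447  -0.146   0.1356] -2.42 79.5
```

View pics/g.png

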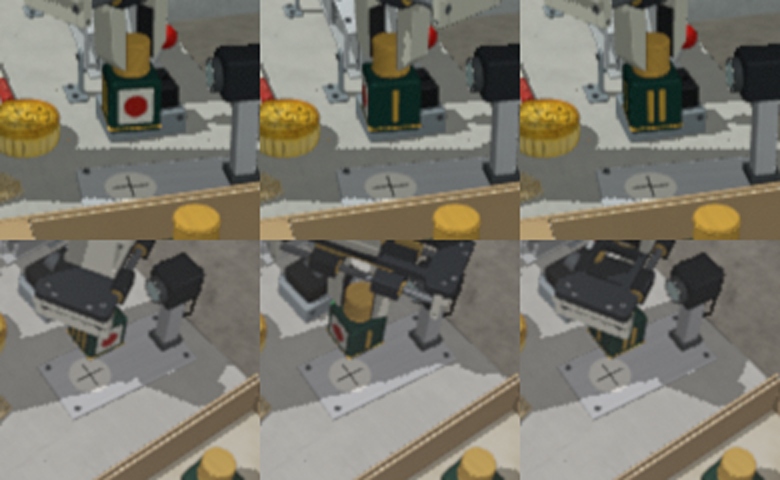

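```bash
python3 - <<'E'
from ch import *
C=np.array([0.474,-0.3665])
manip.servo_line([.447,-.146,.27],vel=.2)
o=lookc("p4c"); print(manip.current_clock(),manip.current_finger_gap())
E
```

```text
match 0.81 [0.     0.0002]
match 0.88 [1.102e-01 1.000e-04]
84.0583 0.031521777339607954
```

View pics/p4c.png

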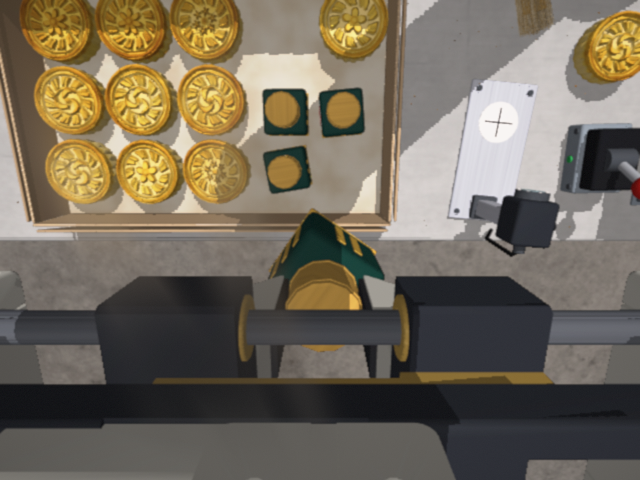

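```bash
python3 - <<'E'
from ch import *
C=np.array([0.474,-0.3665])
place(C,.026,.025,-np.pi/4,zt=.0605)
manip.move_pose([0.54,-0.36,0.33],down(np.pi/2)); effector.close(10); manip.sleep(.2); grab("wrist","p4d")
print(manip.current_clock())
# lever on: push from far side, +x -> -x
manip.move_pose([0.566,-0.025,0.2],down(np.pi/2))
c,im=grab("wrist","l2"); 
manip.servo_line([0.566,-0.025,0.092],vel=.12)
f0=manip.current_force(); print(f0.round(1))
for x in np.arange(0.545,0.474,-0.006):
    manip.servo_line([x,-0.025,0.092],vel=.1)
    f=manip.current_force()-f0
    if abs(f[0])>6: break
print(round(x,3),manip.current_tool_pos().round(4),f.round(1))
E
```

```text
placed at [ 0.5003 -0.3413  0.0871] [-4.4  2.7 10.7]
93.75
[ 0.3 -0.2 -0.4]
0.479 [ 0.4859 -0.0249  0.0936] [ 17.9   1.1 -11.2]
```

View pics/p4d.png

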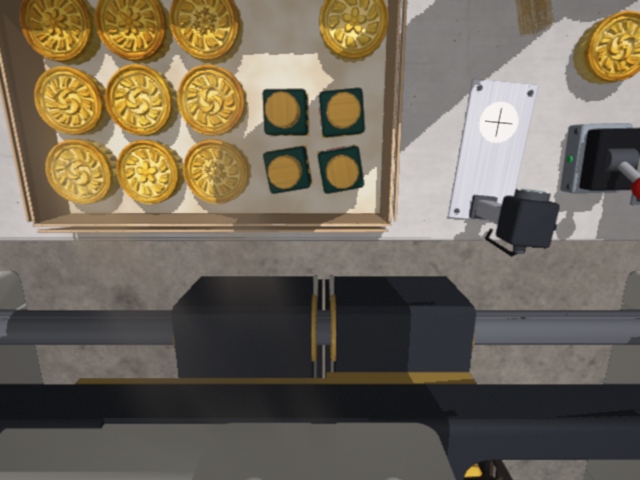

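```bash
python3 - <<'E'
from ch import *
manip.servo_line([0.53,-0.025,0.093],vel=.15); manip.servo_line([0.53,-0.025,0.22],vel=.2)
manip.move_pose([0.555,0.12,0.31],down(np.pi/2)); manip.sleep(.3)
c,im=grab("wrist","e1"); grab("scene","e1s"); grab("side","e1d")
h=cv2.cvtColor(im,cv2.COLOR_BGR2HSV)
m=cv2.inRange(h,(0,170,90),(6,255,255))|cv2.inRange(h,(174,170,90),(180,255,255))
n_,_,st,ce=cv2.connectedComponentsWithStats(m)
print([(st[i].tolist(),onz(c,*ce[i],.098).round(4)[:2].tolist()) for i in range(1,n_) if st[i,4]>25],manip.current_clock())
E
```

```text
[([259, 17, 42, 8, 149], [0.3813, 0.0797]), ([259, 20, 43, 12, 172], [0.3872, 0.0808]), ([157, 105, 27, 26, 529], [0.4629, -0.0269])] 101.7583
```

View pics/e1.png

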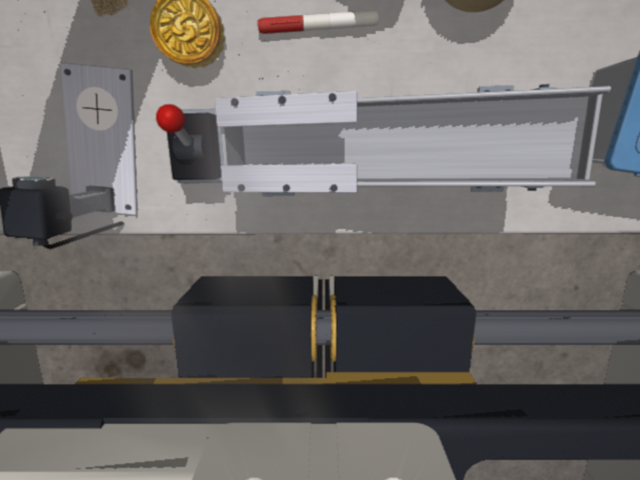

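View pics/e1s.png

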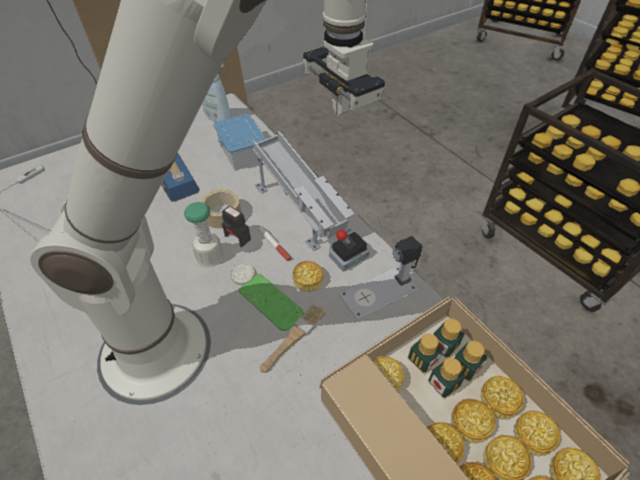

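The chute is empty, the knob is back on the "on" side at x = 0.463 (w1: 0.4645), and all four tins stand upright in the carton corner. The bystanders have not moved.

```bash
python3 - <<'E'
from h import *
manip.hand_in(); print(manip.current_clock())
E
```

```text
the job is handed in; nothing more can be done
the job is handed in; nothing more can be done
```

The job is done and handed in, at about 102 s of the 205 s allowed; no verdict was reported.

- **Feeder off:** I pushed the lever against its stop before touching any tin. The knob moved from x 0.464 to 0.516.
- **Queued tins:** All three were there. I lifted them out by their caps and stood them in the empty carton corner.
- **Jammed tin:** I gripped it by the cap and drew it up the chute without resistance, until its centre was about 57 mm past the guides' end. Then I lifted it to the camera's focus point.
- **Showing the sides:** The order was disc, one bar, two bars, three bars, each a quarter turn clockwise and held still for at least 1.5 s. The gripper position held within 1 mm. The side and scene pictures at each stop were consistent with this order.
- **Last tin and feeder on:** I stood the jammed tin beside the others and pushed the lever back to its on stop.

**Last checks:**
- All four tins are upright in the carton corner, about 9–10° askew at most.
- The chute is empty.
- The knob is at x 0.463, within 2 mm of where it started.
- The carton and the other things on the bench look unmoved.

**One disagreement:** Before the last placing, one of the two carton-position matches gave a false 110 mm shift along the plain wall edge, because the shadows had changed. The corner match and the picture both showed the carton unmoved, so I went ahead.

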